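Clear the microscope bench: instruments and slide cases into their trays

TASK

Clear up after the microscope session: put the two steel instruments (scissors and spatula) in the stainless steel tray for the steriliser and the two slide cases (yellow and green) in the blue plastic tray for the slide store. Lay each one down flat on the bottom of its tray, the same way up as it lies now, rather than dropping it in; nothing may lie on top of anything else, and the two instruments must not touch each other. Leave the reagent bottles and the tub of wooden sticks where they stand.

Things in the scene. Friction and masses are not known exactly. Their poses are not given: they have to be found in the camera images.
- scissors: Closed stainless steel dissecting scissors lying flat on the bench, 150 mm long, about 55 g. Origin: on the underside below the pivot; x runs along the closed blades to the tips (75 mm ahead of the origin; two side-by-side finger rings reach 76 mm behind it and are 57 mm wide together), z up. Grip across y at the origin: the pivot block there is 20 mm long, 13 mm wide and 7 mm high. The blades are 5 mm thick and 4 to 10 mm wide, the shanks and rings 6 mm thick.
- spatula: One-piece stainless steel lab spatula lying flat on the bench, 175 mm long, about 70 g. Origin: on the underside near the centre of mass; x runs along it towards the blade tip (105 mm ahead), z up. The flat handle bar is 12 mm wide (y), 7 mm high, from 70 mm behind the origin to 30 mm ahead of it: grip it across y at the origin. Then a 7 mm round neck and an 18 mm wide, 2 mm thin blade, from 44 to 105 mm ahead.
- yellow_case: Closed yellow plastic slide case (mailer with five glass slides inside, white blank label on the lid) lying flat on the bench, 90 mm long (x), 34 mm wide (y), 18 mm high, about 45 g; with hinge and snap tab 96 mm long. Origin: centre of the underside; z up. Grip across y.
- green_case: Closed green plastic slide case, the same as the yellow one but green. Origin: centre of the underside; x along its 90 mm length, y across its 34 mm width, z up through its 18 mm height.
- steel_tray: Shallow open stainless steel instrument tray, loose on the bench, 0.75 kg, at one side of the work (left or right varies). Outside 280 mm (x) by 200 mm (y); inside 274 by 194 mm; floor 3 mm thick; walls 3 mm with a 6 mm rolled rim, top of the rim 35 mm above the bench. Origin: centre of the underside; z up.
- blue_tray: Shallow open blue plastic tray, loose on the bench, 0.55 kg, at the other side of the work. Outside 280 mm (x) by 200 mm (y), with an 11 mm wide finger grip beyond each short end; inside 274 by 194 mm; floor 3 mm thick; walls 3 mm with a rolled rim, top of the rim 41 mm above the bench. Origin: centre of the underside; z up.
- blue_bottle: Bystander: blue reagent bottle with a black cap, 64 mm diameter, 152 mm high, standing beyond the items. Origin: centre of the underside.
- red_bottle: Bystander: red reagent bottle with a black cap, 64 mm diameter, 152 mm high, standing beyond the items. Origin: centre of the underside.
- stick_tub: Bystander: clear round plastic tub of flat wooden sticks, 112 mm diameter at the rim, 55 mm high, standing beyond the items. Origin: centre of the underside.
There are look-alikes about, which are no part of the job. Of the things shaped like the green_case, the green one is meant.

How it is judged:
By the outcome, as a careful person would: the job done as asked, in the order asked, and still so for the second after the job is handed in, with the robot touching nothing.
It also fails if it takes over 72 s, if anything falls off the work surface, if the arm or the gripper's body presses on something with over 40 N, if the wrist force passes 120 N, or if a joint passes its speed limit or range.

ROBOT

A 7-joint arm with a two-finger parallel gripper is mounted at the origin on the work surface. World frame = base frame: x ahead of the robot, y to its left, z up, the work surface at z = 0. Lengths are in mm, angles in rad, forces in N, time in s.
With the tool pointing down it reaches from about 350 to 900 mm from the base axis. Payload 7.2 kg.
Tool frame: the origin (TCP) lies midway between the tips of the shut fingers; the grasp point (between the pads) lies 19 mm behind it; z points along the fingers, y is the direction in which the jaws open and shut (so a half turn about z gives the same grasp; the last joint's range is limited). The gripper opens to 85 mm and grips with 20 to 120 N. Pads are 22 mm wide; open, the fingers measure 114 mm over their backs; the gripper's body (76 mm by 85 mm) begins 54 mm behind the grasp point. The pads swing forward as they close: fully open they stand 13 mm farther back than shut.
Start: joints at [-1.411, 0.411, -0.013, 1.596, 0.006, 1.134, -0.082], TCP at [141.156, 608.854, 231.297] pointing down, gripper open.
Joint ranges: [-2.95, 2.95], [-0.29, 1.99], [-1.47, 1.44], [0.14, 2.54], [-1.03, 4.17], [0.13, 1.85], [-2.86, 2.86]. Speed limits (rad/s): [2.39, 2.39, 3.01, 3.01, 3.14, 3.14, 3.14].

INTERFACE

Orientations are given as a 3x3 rotation matrix whose columns are the frame's x, y, z axes.
In Python, from plant import readout, read_camera, job gives the robot as it stands.
- The arm moves only by the tool move_arm, never from a script. Its argument "steps" is text: rows parted by semicolons, each of 7 numbers parted by spaces: the turn, a rotation vector about the tool's x, y, z in rad, then the shift along the tool's x, y, z in cm, then the finger opening in cm, from 0 to 8.54. In form: wx wy wz dx dy dz jaw; .... A call has 1 to 12 rows; each row shifts and turns the commanded pose from where the row before left it, along the tool's axes as they then stand; what a row does not reach is not made up. A row lasts 1/12 s, in which the tool goes at most 41.7 mm and 7.16 degrees, less where a joint would pass 70% of its speed; a pose out of reach is approached as far as the arm can. A call is refused whole if a number of a shift passes 4.17 or a number of a turn 0.125, either way. A call with a gripper value outside its range is refused whole. The fingers move at their own pace and stop on an object; the grip force is fixed at half the most. Time passes only in rows, so rows that do not move let the fingers close. It gives the time, the measured TCP pose, the force and the opening at its end, in the units of the state.
- readout.sense(): the state, without advancing time (a new reading comes with each control period).
- read_camera(name): name is "side" or "top" or "wrist"; returns a dict with "img" (480x640x3 uint8, red, green, blue), "depth" (480x640 float32, mm along the optical axis (not along the pixel's ray), 0 where there is no reading), "intrinsics" (3x3 intrinsics, pixels), "world_to_cam" (4x4, takes a point from world to camera coordinates); the wrist camera has in their place "tool_from_camera" (4x4, takes a point from camera to tool coordinates, whose origin is the TCP and whose axes are the flange's). Camera axes: x right, y down, z forward; pixel columns grow to the right and rows downward; lengths in mm; the calibration is good to about 2 mm. A picture is of the moment at which its call begins: read the wrist's pose just before it.
- job.sign_off(): hands the job in, once; it reports no verdict.
The state is a dict: "time": time; "joint_positions": joint angles; "dq": joint speeds; "joint_efforts": joint torques, N m; "eef_pos": TCP position; "eef_rot": TCP orientation; "wrist_force": force on the tool from outside, world axes, zero at the start; "torque": the same for the moment, N m; "finger_gap": opening from 0.0 (shut) to 1.0 (fully open).
Only numpy, scipy, OpenCV 4.12 (cv2) and the standard library are available. Lean on these libraries where they do the work, as an engineer would, in place of code of your own. Each camera call takes 0.05 s, during which the arm holds its last target. There are 200 camera calls.

## Working session

There is one attempt and no reset: what is moved stays moved. The work goes in short steps, Python scripts to look and compute and a tool call to move; the robot and the scene stay as the last step left them, time stands still between calls to the robot, and variables do not carry over. Pictures are saved under pics/ and viewed, about 8 in all and at most 12, crops included, and the job is handed in when it is done.

Besides the shell and the picture viewer there is one more tool, called after ">>>" as name(argument=value, ...) on one line, values as JSON. move_arm: Moves the arm, as the interface text tells. Its arguments: {"type":"object","properties":{"steps":{"type":"string"}},"required":["steps"]}

```bash
ls; mkdir -p pics; python3 - <<'E'
from plant import readout, read_camera
import cv2,numpy as np
s=readout.sense();print(s['time'],s['eef_pos'],s['eef_rot'],s['finger_gap'])
for n in("top","side"):
    c=read_camera(n);cv2.imwrite(f'pics/{n}0.png',c['img'][:,:,::-1]);np.savez(f'{n}0.npz',**c)
    print(n,c['intrinsics'],c['world_to_cam'])
E
```

```text
pics
0.0 [141.08570066 608.34635759 230.42578859] [[-9.74164517e-01  2.25839367e-01 -2.70981819e-04]
 [ 2.25839505e-01  9.74163142e-01 -1.64028982e-03]
 [-1.06461514e-04 -1.65911054e-03 -9.99998618e-01]] 0.9993599991441106
top [[522.79978883   0.         313.15114915]
 [  0.         522.79978883 233.03375226]
 [  0.           0.           1.        ]] [[ 8.14250849e-03 -9.99917095e-01 -9.97507331e-03  1.13122803e+01]
 [-9.81282354e-01 -6.07061302e-03 -1.92478802e-01  5.73755972e+02]
 [ 1.92402290e-01  1.13556237e-02 -9.81250431e-01  1.00183477e+03]
 [ 0.00000000e+00  0.00000000e+00  0.00000000e+00  1.00000000e+00]]
side [[553.31808091   0.         311.71529064]
 [  0.         553.31808091 236.450492  ]
 [  0.           0.           1.        ]] [[-9.81574166e-01 -1.90104176e-01 -1.93018034e-02  5.27863869e+02]
 [-1.04271145e-01  6.17542739e-01 -7.79595084e-01  1.03436171e+02]
 [ 1.60123970e-01 -7.63217773e-01 -6.25986378e-01  1.17715104e+03]
 [ 0.00000000e+00  0.00000000e+00  0.00000000e+00  1.00000000e+00]]
```

View pics/top0.png

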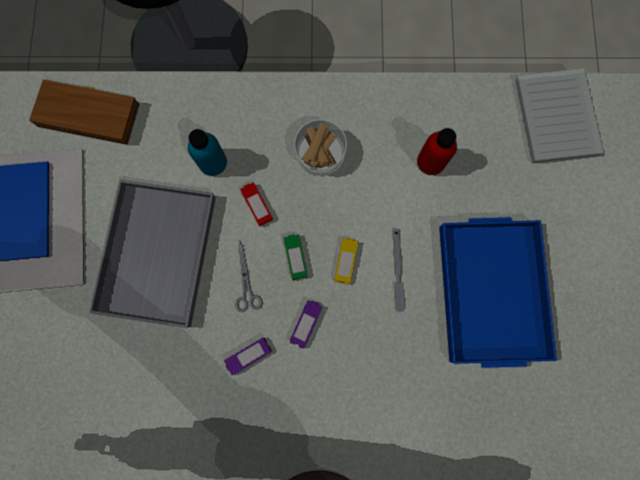

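View pics/side0.png

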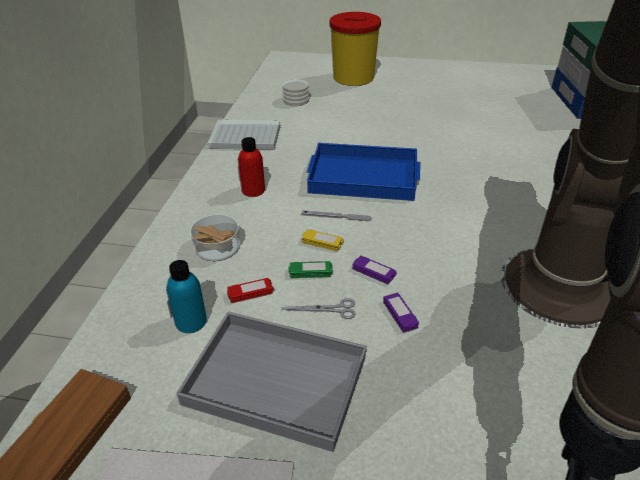

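Candidates (top view):
- Green case: green (296,257). Look-alikes are red (256,204), purple (306,324) and purple (248,356).
- Yellow case: (346,261).
- Scissors: (246,278). Spatula: (398,268).
- Steel tray: (155,252). The blue tray is the open one at (497,290), not the blue box at (20,210).

I choose by colour and shape, and measure next.

```bash
cat > h.py <<'E'
import numpy as np,cv2
def cam(c):
    K=c['intrinsics'];T=np.linalg.inv(c['world_to_cam']);return K,T
def plane(c,uv,z):
    K,T=cam(c);uv=np.atleast_2d(uv).astype(float)
    d=np.c_[uv,np.ones(len(uv))]@np.linalg.inv(K).T@T[:3,:3].T
    o=T[:3,3];return (o+d*((z-o[2])/d[:,2])[:,None])[:,:2]
def rect(c,mask,z):
    n,l,st,ce=cv2.connectedComponentsWithStats(mask.astype(np.uint8))
    out=[]
    for i in range(1,n):
        if st[i,4]<60: continue
        v,u=np.nonzero(l==i);P=plane(c,np.c_[u,v],z)
        (ct,wh,a)=cv2.minAreaRect(P.astype(np.float32));
        if wh[0]<wh[1]: wh=wh[::-1];a+=90
        out.append((ce[i].round(),st[i,4],np.round(ct,1),np.round(wh,1),round((a+90)%180-90,1),P.mean(0).round(1)))
    return out
E
python3 - <<'E'
from h import *
c=dict(np.load('top0.npz'));hsv=cv2.cvtColor(c['img'],cv2.COLOR_RGB2HSV)
H,S,V=[hsv[...,i].astype(int) for i in range(3)]
K,T=cam(c);v,u=np.mgrid[:480,:640];D=c['depth']
X=(np.dstack([(u-K[0,2])/K[0,0]*D,(v-K[1,2])/K[1,1]*D,D])@T[:3,:3].T+T[:3,3])
Z=X[...,2];print('bench z',np.median(Z[300:330,340:380]),Z[300:330,340:380].std())
roi=np.zeros_like(H,bool);roi[170:400,215:440]=1
for n,m in dict(yellow=(abs(H-25)<8)&(S>150)&roi,green=(abs(H-68)<14)&(S>120)&roi).items():
    m=cv2.morphologyEx(m.astype(np.uint8),cv2.MORPH_CLOSE,np.ones((15,15)))
    print(n,*rect(c,(m>0)&(Z>12),18),sep='\n ')
m=roi&(Z>3.)&(Z<10);m[:,:225]=0
for r in rect(c,m,6):print(r)
for n,px in dict(steel=[(121,181),(214,193),(190,325),(94,314)],blue=[(441,222),(540,222),(555,360),(451,362)]).items():
    z=35 if n=='steel' else 41;P=plane(c,px,z);print(n,P.round(),P.mean(0).round())
# other approach for instruments: darkness
for n,(a,b) in dict(sc=(230,270),sp=(385,412)).items():
    r=np.zeros_like(roi);r[222:316,a:b]=1
    m=r&(V<125)
    for q in rect(c,m,5):print(n,q)
g=c['img'][215:325,225:425,::-1];cv2.imwrite('pics/crop.png',cv2.resize(g,None,fx=4,fy=4,interpolation=2))
E
```

```text
bench z 0.7047011153371159 44.628175833773675
yellow
 (array([346., 261.]), np.int32(700), array([523.8, -52.9]), array([93.3, 33.5]), -10.9, array([523.3, -52.6]))
green
 (array([295., 257.]), np.int32(680), array([531.2,  52.9]), array([93.6, 32.8]), 12.2, array([530.9,  52.9]))
(array([398., 273.]), np.int32(517), array([ 506.2, -161.5]), array([179. ,  25.9]), 3.2, array([ 499.7, -161.9]))
(array([246., 285.]), np.int32(492), array([490.9, 150.4]), array([148.7,  59.8]), -0.0, array([473.1, 155.3]))
steel [[687. 423.]
 [662. 225.]
 [389. 260.]
 [409. 455.]] [537. 341.]
blue [[ 601. -247.]
 [ 603. -450.]
 [ 327. -458.]
 [ 322. -256.]] [ 463. -353.]
sc (array([250., 274.]), np.int32(2775), array([508.7, 149.6]), array([197.7,  83.3]), 1.4, array([496.3, 147.8]))
sp (array([398., 274.]), np.int32(1736), array([ 510.3, -162.4]), array([196.,  55.]), -1.0, array([ 497.1, -162.6]))
```

View pics/crop.png

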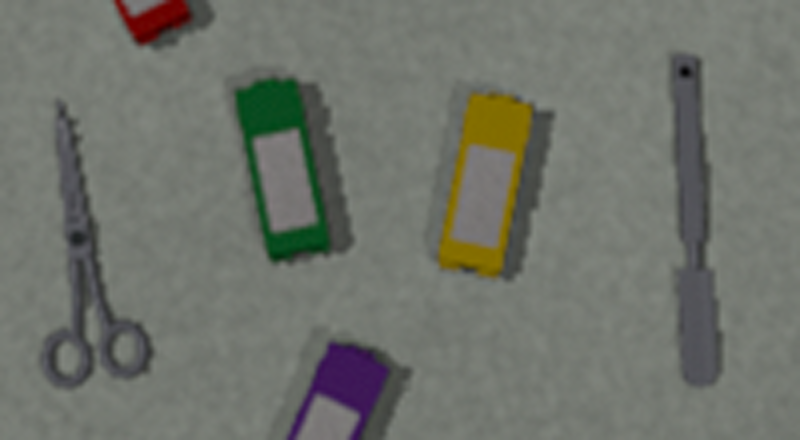

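The crop shows:
- Scissors: pivot at top px (244.2,274.2), tip (240,240.7), ring midpoint (249.1,303.3).
- Spatula: handle end (396.2,229.2), blade tip (400.2,310.7), so the blade points towards the robot.
- The yellow and green cases lie flat and are the right ones.

Next I work out the moves.

```bash
cat >> h.py <<'E'
def to(x,y,z,hd,pos=None,hd0=None):
    """hd = heading (deg) of tool y axis wanted; prints turn about tool z (rad) and shift (cm) in the turned tool axes"""
    from plant import readout
    s=readout.sense();p=np.array(s['eef_pos'] if pos is None else pos);R=s['eef_rot']
    h0=np.degrees(np.arctan2(R[1][1],R[0][1])) if hd0 is None else hd0
    a=np.radians(hd);yy=np.array([np.cos(a),np.sin(a),0]);xx=np.array([yy[1]*-1,yy[0],0])
    d=np.array([x,y,z])-p
    print('h0',round(h0,2),'wz',round(float(np.radians(h0-hd)),3),'dx dy dz cm',np.round([d@xx/10,d@yy/10,-d[2]/10],2))
E
python3 - <<'E'
from h import *
c=dict(np.load('top0.npz'))
P=plane(c,[(244.2,274.2),(240,240.7),(249.1,303.3)],6);print('sc',P.round(1),[np.degrees(np.arctan2(*(P[1]-P[2])[::-1])), np.degrees(np.arctan2(*(P[1]-P[0])[::-1]))])
Q=plane(c,[(396.2,229.2),(400.2,310.7)],6);print('sp',Q.round(1));d=(Q[1]-Q[0]);print(np.linalg.norm(d),np.degrees(np.arctan2(*d[::-1])),Q[0]+d*70/175)
hd=90+np.degrees(np.arctan2(*(P[1]-P[2])[::-1]))
to(P[0,0],P[0,1],100,hd)
E
```

```text
sc [[494.8 159.4]
 [565.9 170.7]
 [434.5 147.3]] [np.float64(10.125196597832534), np.float64(9.025109824839571)]
sp [[ 592.8 -160. ]
 [ 421.8 -164.4]]
171.09149075070465 -178.53160742551026 [ 524.38028685 -161.7274743 ]
h0 76.95 wz -0.405 dx dy dz cm [-26.93 -50.42  13.05]
```

>>> move_arm(steps="0 0 -0.1 0 0 0 8; 0 0 -0.1 0 0 0 7; 0 0 -0.1 0 0 0 6; 0 0 -0.1 0 0 0 5; 0 0 0 -1.33 -2.52 0.65 4; 0 0 0 -1.33 -2.52 0.65 4; 0 0 0 -1.33 -2.52 0.65 4; 0 0 0 -1.33 -2.52 0.65 4; 0 0 0 -1.33 -2.52 0.65 4; 0 0 0 -1.33 -2.52 0.65 4; 0 0 0 -1.33 -2.52 0.65 4; 0 0 0 -1.33 -2.52 0.65 4")

```text
time: 1.1
eef_pos: [281.1, 427.0, 178.8]
eef_rot: [[-0.985, -0.171, -0.0], [-0.171, 0.985, -0.0], [0.0, -0.0, -1.0]]
wrist_force: [1.1, -0.5, -0.0]
finger_gap: 0.468
```

>>> move_arm(steps="0 0 0 -1.33 -2.52 0.65 4; 0 0 0 -1.33 -2.52 0.65 4; 0 0 0 -1.33 -2.52 0.65 4; 0 0 0 -1.33 -2.52 0.65 4; 0 0 0 -1.33 -2.52 0.65 4; 0 0 0 -1.33 -2.52 0.65 4; 0 0 0 -1.33 -2.52 0.65 4; 0 0 0 -1.33 -2.52 0.65 4; 0 0 0 -1.33 -2.52 0.65 4; 0 0 0 -1.33 -2.52 0.65 4; 0 0 0 -1.33 -2.52 0.65 4; 0 0 0 -1.33 -2.52 0.65 4")

```text
time: 2.1
eef_pos: [490.1, 156.6, 100.8]
eef_rot: [[-0.985, -0.171, -0.0], [-0.171, 0.985, -0.0], [0.0, -0.0, -1.0]]
wrist_force: [0.8, 0.1, -0.5]
finger_gap: 0.469
```

```bash
python3 - <<'E'
from h import *
from plant import readout,read_camera
s=readout.sense();print(s['time'],s['eef_pos'],s['wrist_force'],s['finger_gap'],s['joint_positions'])
to(492,159.5,2,99.7)
c=read_camera('wrist');cv2.imwrite('pics/w1.png',c['img'][:,:,::-1]);T=c['tool_from_camera'];K=c['intrinsics']
R=np.array(s['eef_rot']);p=np.array(s['eef_pos']);print(T)
W=np.eye(4);W[:3,:3]=R;W[:3,3]=p;c['world_to_cam']=np.linalg.inv(W@T);c.pop('tool_from_camera');np.savez('w1.npz',**c)
E
```

```text
2.1 [490.07848771 156.60071761 100.77107895] [ 0.77984411  0.05382012 -0.53170491] 0.4694666865452718 [-0.49267444  0.38398414  0.11115892  2.00162792 -0.06040787  0.75945614
  1.39740196]
h0 99.87 wz 0.003 dx dy dz cm [-0.24  0.25  9.88]
[[ 1.17884532e-03 -9.64218087e-01 -2.65107695e-01  6.61978090e+01]
 [ 9.99999292e-01  1.09373807e-03  4.68648982e-04 -6.95211278e-01]
 [-1.61921445e-04 -2.65108060e-01  9.64218694e-01 -1.41382740e+02]
 [ 0.00000000e+00  0.00000000e+00  0.00000000e+00  1.00000000e+00]]
```

View pics/w1.png

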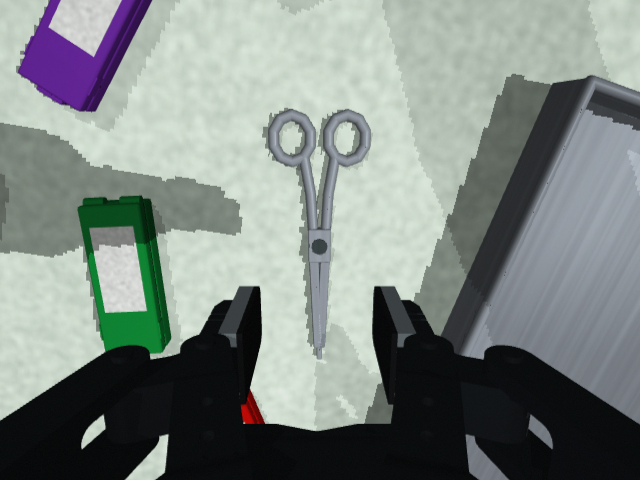

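Scissors pivot is at wrist px (319,246), rings (292,137) and (346,137), tip (319,357). They are already aligned with the jaws.

```bash
python3 - <<'E'
from h import *
c=dict(np.load('w1.npz'))
P=plane(c,[(319,246),(319,137),(319,357),(108,275)],6);print(P.round(1),np.degrees(np.arctan2(*(P[2]-P[1])[::-1])))
print(plane(c,[(583,77),(462,340)],35))
t=P[0];to(t[0],t[1],2,99.87)
E
```

```text
[[495.6 158.4]
 [435.4 147.7]
 [566.3 170.9]
 [534.4  39.8]] 10.025735916426628
[[387.15118263 260.93858473]
 [525.57641617 241.45006181]]
h0 99.55 wz -0.006 dx dy dz cm [-0.37  0.7   9.79]
```

>>> move_arm(steps="0 0 0 0 0 0 4; 0 0 0 0 0 0 4; 0 0 0 0 0 0 4")

```text
time: 2.4
eef_pos: [488.9, 158.9, 101.2]
eef_rot: [[-0.985, -0.173, -0.001], [-0.173, 0.985, 0.0], [0.001, 0.001, -1.0]]
wrist_force: [-0.7, 0.1, -0.2]
finger_gap: 0.47
```

```bash
python3 - <<'E'
from h import *
from plant import readout
s=readout.sense();print(s['time'],s['eef_pos'],s['dq'])
to(495,158.5,2,99.87)
E
```

```text
2.4 [488.92983888 158.86415524 101.23015815] [-0.01303902 -0.00626355 -0.00372707  0.00055277  0.00071998 -0.00260017
  0.00290918]
h0 99.93 wz 0.001 dx dy dz cm [-0.59 -0.14  9.92]
```

>>> move_arm(steps="0 0 0 -0.3 -0.07 1 4; 0 0 0 -0.3 -0.07 1.5 4; 0 0 0 0 0 2 4; 0 0 0 0 0 2 4; 0 0 0 0 0 1.5 4; 0 0 0 0 0 1 4; 0 0 0 0 0 0.6 4; 0 0 0 0 0 0.3 4; 0 0 0 0 0 0 4; 0 0 0 0 0 0 4")

```text
time: 3.23
eef_pos: [496.1, 157.8, 2.8]
eef_rot: [[-0.985, -0.172, 0.001], [-0.172, 0.985, 0.0], [-0.001, 0.0, -1.0]]
wrist_force: [0.4, -0.4, 0.8]
finger_gap: 0.468
```

>>> move_arm(steps="0 0 0 0 0 0 2; 0 0 0 0 0 0 1; 0 0 0 0 0 0 0; 0 0 0 0 0 0 0; 0 0 0 0 0 0 0; 0 0 0 0 0 0 0; 0 0 0 0 0 0 0")

```text
time: 3.82
eef_pos: [496.2, 157.7, 3.2]
eef_rot: [[-0.985, -0.171, 0.001], [-0.171, 0.985, 0.001], [-0.001, 0.0, -1.0]]
wrist_force: [-1.0, -0.5, 6.0]
finger_gap: 0.121
```

>>> move_arm(steps="0 0 0 0 0 -0.5 0; 0 0 0 0 0 -1 0; 0 0 0 0 0 -1.5 0; 0 0 0 0 0 -1.5 0; 0 0 0 0 0 -1.5 0; 0 0 0 0 0 -1.5 0; 0 0 0.05 0 0 -0.5 0; 0 0 0.1 0 0 0 0; 0 0 0.1 0 0 0 0; 0 0 0.045 0 0 0 0; 0 0 0 0 0 0 0; 0 0 0 0 0 0 0")

```text
time: 4.82
eef_pos: [495.8, 157.7, 83.0]
eef_rot: [[-0.993, 0.12, 0.001], [0.12, 0.993, 0.0], [-0.001, 0.0, -1.0]]
wrist_force: [-0.8, 0.1, 0.1]
finger_gap: 0.119
```

```bash
cat > w.py <<'E'
import sys;from h import *
from plant import readout,read_camera
s=readout.sense();c=read_camera('wrist');n=sys.argv[1];cv2.imwrite(f'pics/{n}.png',c['img'][:,:,::-1])
W=np.eye(4);W[:3,:3]=s['eef_rot'];W[:3,3]=s['eef_pos'];c['world_to_cam']=np.linalg.inv(W@c.pop('tool_from_camera'));np.savez(n+'.npz',**c)
print(s['time'],s['eef_pos'],s['wrist_force'],s['finger_gap'])
E
python3 w.py w2; python3 -c "
from h import *
to(542,383,80,83)"
```

```text
4.8167 [495.82783936 157.69173961  83.00114683] [-0.81723435  0.08169553  0.0796923 ] 0.1185997674019159
h0 83.09 wz 0.001 dx dy dz cm [-1.84 22.93  0.28]
```

View pics/w2.png

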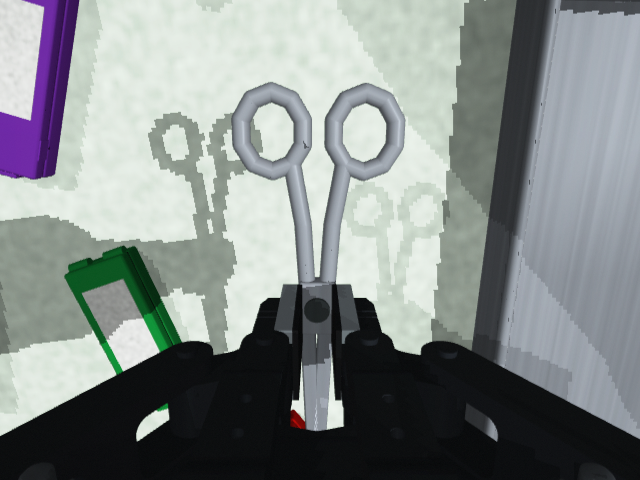

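Scissors are held straight at the pivot block. Moving over the steel tray.

>>> move_arm(steps="0 0 0 -0.15 1 0 0; 0 0 0 -0.15 1.8 0 0; 0 0 0 -0.15 2.4 0 0; 0 0 0 -0.15 2.5 0 0; 0 0 0 -0.15 2.5 0 0; 0 0 0 -0.15 2.5 0 0; 0 0 0 -0.15 2.5 0 0; 0 0 0 -0.15 2.4 0 0; 0 0 0 -0.15 2 0 0; 0 0 0 -0.15 1.6 0 0; 0 0 0 -0.15 1 0 0; 0 0 0 -0.15 0.7 0 0")

```text
time: 5.87
eef_pos: [541.3, 384.5, 82.0]
eef_rot: [[-0.993, 0.12, -0.0], [0.12, 0.993, 0.0], [0.001, 0.0, -1.0]]
wrist_force: [-0.7, 0.4, -0.7]
finger_gap: 0.122
```

>>> move_arm(steps="0 0 0 0 0 0 0; 0 0 0 0 0 0 0; 0 0 0 0 0 0.8 0; 0 0 0 0 0 1.3 0; 0 0 0 0 0 1.5 0; 0 0 0 0 0 1.3 0; 0 0 0 0 0 0.9 0; 0 0 0 0 0 0.6 0; 0 0 0 0 0 0.4 0; 0 0 0 0 0 0.2 0; 0 0 0 0 0 0 0; 0 0 0 0 0 0 0")

```text
time: 6.87
eef_pos: [542.0, 382.8, 12.7]
eef_rot: [[-0.992, 0.122, 0.001], [0.122, 0.992, 0.001], [-0.001, 0.001, -1.0]]
wrist_force: [-1.0, -0.0, -0.6]
finger_gap: 0.119
```

>>> move_arm(steps="0 0 0 0 0 0.2 0; 0 0 0 0 0 0.2 0; 0 0 0 0 0 0.1 0; 0 0 0 0 0 0.08 0; 0 0 0 0 0 0 0; 0 0 0 0 0 0 0")

```text
time: 7.37
eef_pos: [541.6, 382.7, 6.5]
eef_rot: [[-0.992, 0.122, 0.0], [0.122, 0.992, 0.0], [-0.0, 0.0, -1.0]]
wrist_force: [0.8, 0.0, -0.9]
finger_gap: 0.122
```

>>> move_arm(steps="0 0 0 0 0 0.06 0; 0 0 0 0 0 0 0; 0 0 0 0 0 0 0")

```text
time: 7.62
eef_pos: [541.7, 382.7, 6.3]
eef_rot: [[-0.992, 0.123, 0.0], [0.123, 0.992, 0.0], [-0.0, 0.0, -1.0]]
wrist_force: [-0.8, -0.1, 3.5]
finger_gap: 0.123
```

>>> move_arm(steps="0 0 0 0 0 0 2; 0 0 0 0 0 0 3; 0 0 0 0 0 0 3.5; 0 0 0 0 0 0 3.5; 0 0 0 0 0 -0.5 3.5; 0 0 0 0 0 -1 3.5; 0 0 0 0 0 -2 3.5; 0 0 0 0 0 -2.5 3.5; 0 0 -0.05 0 0 -2 4; 0 0 -0.1 0 0 -1 4; 0 0 0 0 0 -0.5 4; 0 0 0 0 0 0 4")

```text
time: 8.62
eef_pos: [542.5, 383.1, 103.1]
eef_rot: [[-1.0, -0.024, 0.002], [-0.024, 1.0, 0.002], [-0.002, 0.002, -1.0]]
wrist_force: [-0.3, -0.1, 0.1]
finger_gap: 0.47
```

```bash
python3 w.py w3; python3 -c "
from h import *
to(524.4,-161.7,100,91.5)"
```

```text
8.6167 [542.46175267 383.09120027 103.05138031] [-0.27073368 -0.10480244  0.1498492 ] 0.4699315524097544
h0 91.38 wz -0.002 dx dy dz cm [  3.17 -54.38   0.17]
```

View pics/w3.png

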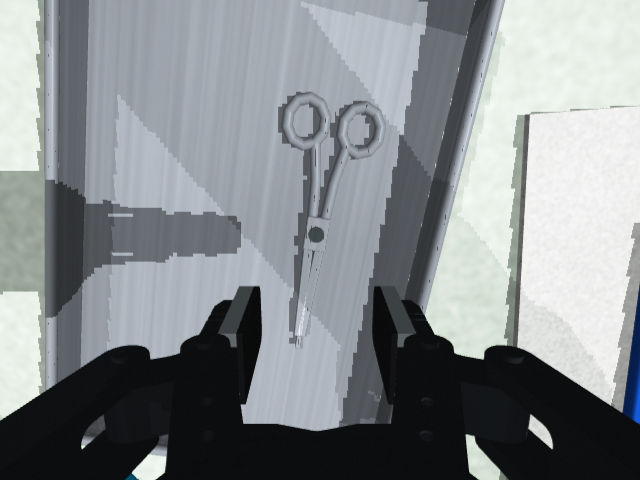

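Scissors lie flat in the steel tray: pivot at (316,235), well clear of the walls. Next the spatula.

>>> move_arm(steps="0 0 0 0.15 -1 0 4; 0 0 0 0.15 -2 0 4; 0 0 0 0.15 -3 0 4; 0 0 0 0.15 -3.2 0 4; 0 0 0 0.15 -3.2 0 4; 0 0 0 0.15 -3.2 0 4; 0 0 0 0.15 -3.2 0 4; 0 0 0 0.15 -3.2 0 4; 0 0 0 0.15 -3.2 0 4; 0 0 0 0.15 -3.2 0 4; 0 0 0 0.15 -3.2 0 4; 0 0 0 0.15 -3.2 0 4")

```text
time: 9.67
eef_pos: [531.6, 31.9, 99.9]
eef_rot: [[-1.0, -0.025, -0.002], [-0.025, 1.0, -0.001], [0.002, -0.001, -1.0]]
wrist_force: [-0.1, -0.2, 0.9]
finger_gap: 0.472
```

>>> move_arm(steps="0 0 0 0.15 -3.2 0 4; 0 0 0 0.15 -3.2 0 4; 0 0 0 0.15 -3 0 4; 0 0 0 0.15 -2.8 0 4; 0 0 0 0.15 -2.4 0 4; 0 0 0 0.15 -2 0 4; 0 0 0 0.15 -1.4 0 4; 0 0 0 0.15 -0.9 0 4; 0 0 0 0.15 -0.5 0 4; 0 0 0 0 -0.2 0 4; 0 0 0 0 0 0 4; 0 0 0 0 0 0 4")

```text
time: 10.67
eef_pos: [525.0, -160.9, 100.7]
eef_rot: [[-1.0, -0.028, -0.0], [-0.028, 1.0, 0.001], [0.0, 0.001, -1.0]]
wrist_force: [1.1, 0.3, -0.3]
finger_gap: 0.469
```

```bash
python3 w.py w4
```

```text
10.6667 [ 525.01225536 -160.94755708  100.69745138] [ 1.11472831  0.27205514 -0.32271048] 0.4692610835391553
```

View pics/w4.png

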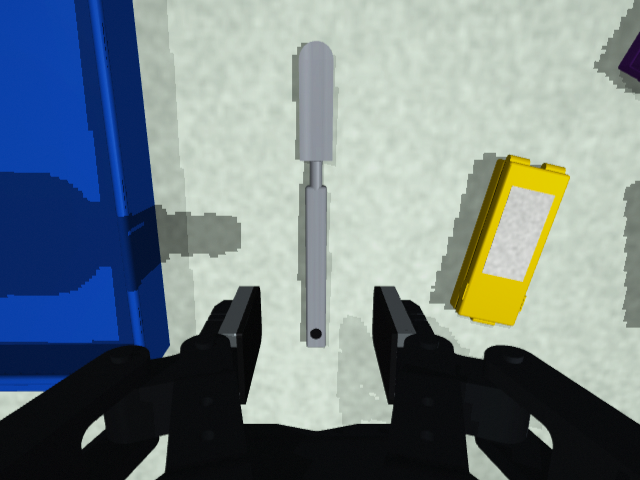

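Spatula: handle end (315.5,347), bar front end (316.5,187), blade tip (316,42), aligned with the jaws. The yellow case at (511,242) is clear of the fingers.

```bash
python3 -c "
from h import *
c=dict(np.load('w4.npz'));P=plane(c,[(315.5,347),(316.5,187),(316,42)],[6][0]);print(P)
d=P[1]-P[0];t=P[0]+d/np.linalg.norm(d)*70;print(t,np.linalg.norm(d),np.degrees(np.arctan2(*-d[::-1])));to(t[0],t[1],2.7,91.6)"
```

```text
[[ 595.66901375 -159.92972799]
 [ 496.72652233 -162.21437818]
 [ 422.65612946 -164.63887973]]
[ 525.68766759 -161.54564541] 98.96886498557993 1.3227639060383591
h0 91.63 wz 0.001 dx dy dz cm [-0.06 -0.07  9.81]
```

>>> move_arm(steps="0 0 0 -0.06 -0.07 1 4; 0 0 0 0 0 1.5 4; 0 0 0 0 0 2 4; 0 0 0 0 0 2 4; 0 0 0 0 0 1.5 4; 0 0 0 0 0 1 4; 0 0 0 0 0 0.5 4; 0 0 0 0 0 0.3 4; 0 0 0 0 0 0 4; 0 0 0 0 0 0 4")

```text
time: 11.55
eef_pos: [526.0, -162.8, 3.4]
eef_rot: [[-1.0, -0.027, 0.001], [-0.027, 1.0, -0.0], [-0.001, -0.0, -1.0]]
wrist_force: [0.0, 0.6, 0.2]
finger_gap: 0.467
```

>>> move_arm(steps="0 0 0 0 0 0 2; 0 0 0 0 0 0 1; 0 0 0 0 0 0 0; 0 0 0 0 0 0 0; 0 0 0 0 0 0 0; 0 0 0 0 0 0 0; 0 0 0 0 0 0 0")

```text
time: 12.13
eef_pos: [526.1, -162.8, 3.8]
eef_rot: [[-1.0, -0.027, 0.001], [-0.027, 1.0, -0.0], [-0.001, -0.0, -1.0]]
wrist_force: [-0.6, 0.1, 5.7]
finger_gap: 0.109
```

>>> move_arm(steps="0 0 0 0 0 -0.5 0; 0 0 0 0 0 -1 0; 0 0 0 0 0 -2 0; 0 0 0 0 0 -2.3 0; 0 0 0 0 0 -2 0; 0 0 0.05 0 0 -1 0; 0 0 0.1 0 0 -0.5 0; 0 0 0 0 0 0 0; 0 0 0 0 0 0 0")

```text
time: 12.88
eef_pos: [525.8, -162.6, 96.6]
eef_rot: [[-0.993, 0.12, 0.001], [0.12, 0.993, -0.0], [-0.001, -0.0, -1.0]]
wrist_force: [-1.4, -0.2, -1.2]
finger_gap: 0.108
```

>>> move_arm(steps="0 0 0 0.2 1 0 0; 0 0 0 0.2 2 0 0; 0 0 0 0.2 3 0 0; 0 0 0 0.2 3.2 0 0; 0 0 0 0.2 3.2 0 0; 0 0 0 0.2 3.2 0 0; 0 0 0 0.2 3.2 0 0; 0 0 0 0.2 3.2 0 0; 0 0 0 0.2 3.2 0 0; 0 0 0 0.2 3.2 0 0; 0 0 0 0.2 3.2 0 0; 0 0 0 0.2 3.2 0 0")

```text
time: 13.88
eef_pos: [543.2, 187.8, 95.1]
eef_rot: [[-0.993, 0.12, -0.002], [0.12, 0.993, -0.0], [0.002, -0.001, -1.0]]
wrist_force: [1.1, -0.0, -0.7]
finger_gap: 0.103
```

>>> move_arm(steps="0 0 0 0.2 2.8 0 0; 0 0 0 0.2 2.4 0 0; 0 0 0 0.2 2 0 0; 0 0 0 0.2 1.5 0 0; 0 0 0 0.2 1 0 0; 0 0 0 0 0.7 0 0; 0 0 0 0 0.4 0 0; 0 0 0 0 0 0 0; 0 0 0 0 0 0 0; 0 0 0 0 0 0 0")

```text
time: 14.72
eef_pos: [548.0, 292.6, 95.9]
eef_rot: [[-0.992, 0.124, 0.0], [0.124, 0.992, -0.001], [-0.0, -0.001, -1.0]]
wrist_force: [0.5, -0.2, -0.5]
finger_gap: 0.104
```

```bash
python3 w.py w5; python3 -c "
from h import *
to(548.4,294.2,7,83)"
```

```text
14.7167 [548.03753369 292.57526617  95.93551917] [ 0.50643987 -0.18000679 -0.47671599] 0.10364437670726095
h0 82.88 wz -0.002 dx dy dz cm [-0.02  0.15  8.9 ]
```

View pics/w5.png

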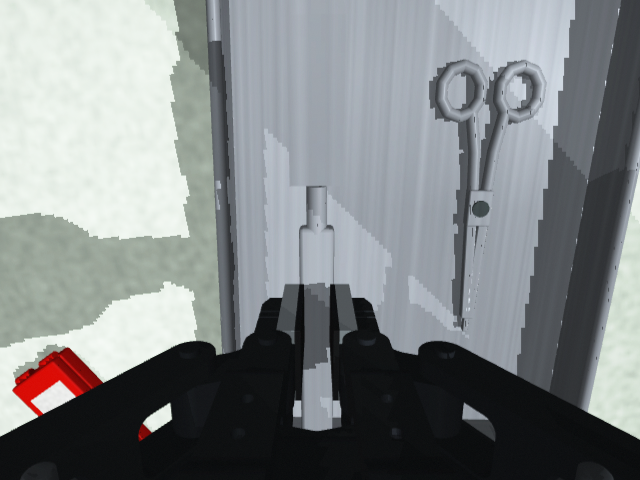

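The spatula is held with bar and neck visible ((317,187) to (317,430)). The blade blends into the tray floor, so I check it by depth.

```bash
python3 -c "
from h import *
c=dict(np.load('w5.npz'));D=c['depth'];K,T=cam(c)
for v in range(10,280,20):
  r=[]
  for u in (270,300,317,332,360):
    d=D[v,u];r.append(round(float((T[:3,:3]@[(u-K[0,2])/K[0,0]*d,(v-K[1,2])/K[1,1]*d,d]+T[:3,3])[2]),1))
  print(v,r)
"
```

```text
10 [2.4, 94.2, 94.2, 95.3, 2.6]
30 [2.8, 95.1, 95.4, 95.0, 2.6]
50 [1.6, 95.2, 94.6, 95.8, 1.7]
70 [2.2, 95.4, 95.6, 96.0, 1.7]
90 [1.5, 96.3, 95.8, 96.0, 0.5]
110 [1.0, 94.6, 95.3, 94.7, 2.6]
130 [1.6, 95.8, 95.5, 95.3, 3.0]
150 [2.1, 95.1, 95.7, 96.2, 1.9]
170 [1.3, 95.6, 94.6, 94.8, 0.8]
190 [2.0, 0.4, 96.9, 1.4, 2.0]
210 [2.0, 2.6, 98.2, 0.4, 1.4]
230 [1.7, 96.9, 99.2, 97.9, 1.5]
250 [2.2, 96.1, 98.6, 97.0, 2.0]
270 [2.1, 97.0, 97.6, 97.7, 2.0]
```

The blade is there and level. Lowering.

>>> move_arm(steps="0 0 0 0 0.15 0.8 0; 0 0 0 0 0 1.4 0; 0 0 0 0 0 1.7 0; 0 0 0 0 0 1.7 0; 0 0 0 0 0 1.2 0; 0 0 0 0 0 0.8 0; 0 0 0 0 0 0.5 0; 0 0 0 0 0 0.2 0; 0 0 0 0 0 0.1 0; 0 0 0 0 0 0.1 0; 0 0 0 0 0 0.1 0; 0 0 0 0 0 0 0")

```text
time: 15.77
eef_pos: [548.2, 295.7, 10.3]
eef_rot: [[-0.992, 0.122, 0.001], [0.122, 0.992, 0.001], [-0.001, 0.001, -1.0]]
wrist_force: [-0.2, -0.1, -1.7]
finger_gap: 0.105
```

>>> move_arm(steps="0 0 0 0 0 0.1 0; 0 0 0 0 0 0.1 0; 0 0 0 0 0 0.05 0; 0 0 0 0 0 0 0; 0 0 0 0 0 0 0")

```text
time: 16.18
eef_pos: [547.9, 295.5, 7.4]
eef_rot: [[-0.992, 0.122, -0.0], [0.122, 0.992, -0.0], [0.0, -0.0, -1.0]]
wrist_force: [0.7, -0.5, -1.3]
finger_gap: 0.104
```

>>> move_arm(steps="0 0 0 0 0 0.05 0; 0 0 0 0 0 0 0; 0 0 0 0 0 0 0")

```text
time: 16.43
eef_pos: [547.9, 295.5, 6.9]
eef_rot: [[-0.992, 0.123, 0.0], [0.123, 0.992, 0.0], [-0.0, 0.0, -1.0]]
wrist_force: [-0.2, 0.6, -0.9]
finger_gap: 0.105
```

>>> move_arm(steps="0 0 0 0 0 0.05 0; 0 0 0 0 0 0 0; 0 0 0 0 0 0 0")

```text
time: 16.68
eef_pos: [547.9, 295.5, 6.9]
eef_rot: [[-0.992, 0.122, 0.0], [0.122, 0.992, 0.0], [-0.0, 0.0, -1.0]]
wrist_force: [-0.9, -0.6, 5.0]
finger_gap: 0.107
```

>>> move_arm(steps="0 0 0 0 0 0 2; 0 0 0 0 0 0 3; 0 0 0 0 0 0 3.5; 0 0 0 0 0 0 3.5; 0 0 0 0 0 -0.5 3.5; 0 0 0 0 0 -1 3.5; 0 0 0 0 0 -2 3.5; 0 0 0 0 0 -2.5 3.5; 0 0 0 0 0 -2 4; 0 0 0.068 0 0 -1 5; 0 0 0 0 0 -0.5 6; 0 0 0 0 0 0 6")

```text
time: 17.68
eef_pos: [548.6, 296.0, 103.4]
eef_rot: [[-0.982, 0.188, 0.002], [0.188, 0.982, 0.002], [-0.002, 0.002, -1.0]]
wrist_force: [-0.2, 0.1, -0.1]
finger_gap: 0.704
```

>>> move_arm(steps="0 0 0 -0.3 -1 0 6; 0 0 0 -0.3 -2 0 6; 0 0 0 -0.3 -3 0 6; 0 0 0 -0.3 -3.2 0 6; 0 0 0 -0.3 -3.2 0 6; 0 0 0 -0.3 -3.2 0 6; 0 0 0 -0.3 -3.2 0 6; 0 0 0 -0.3 -3.2 0 6; 0 0 0 -0.3 -3.2 0 6; 0 0 0 -0.3 -2.8 0 6; 0 0 0 -0.3 -2.2 0 6; 0 0 0 -0.3 -1.6 0 6")

```text
time: 18.68
eef_pos: [521.2, -27.2, 100.4]
eef_rot: [[-0.982, 0.191, -0.002], [0.191, 0.982, -0.001], [0.002, -0.002, -1.0]]
wrist_force: [0.2, -0.4, -0.9]
finger_gap: 0.703
```

>>> move_arm(steps="0 0 0 -0.3 -1.2 0 6; 0 0 0 -0.3 -0.9 0 6; 0 0 0 0 -0.5 0 6; 0 0 0 0 -0.3 0 6; 0 0 0 0 0 0 6; 0 0 0 0 0 0 6")

```text
time: 19.18
eef_pos: [523.1, -52.5, 101.1]
eef_rot: [[-0.982, 0.189, -0.001], [0.189, 0.982, 0.0], [0.001, 0.0, -1.0]]
wrist_force: [0.0, 0.9, 0.0]
finger_gap: 0.706
```

```bash
python3 w.py w6; python3 - <<'E'
from h import *
c=dict(np.load('w6.npz'));hsv=cv2.cvtColor(c['img'],cv2.COLOR_RGB2HSV);H,S,V=[hsv[...,i].astype(int) for i in range(3)]
K,T=cam(c);v,u=np.mgrid[:480,:640];D=c['depth']
Z=(np.dstack([(u-K[0,2])/K[0,0]*D,(v-K[1,2])/K[1,1]*D,D])@T[:3,:3].T+T[:3,3])[...,2]
m=((abs(H-25)<8)&(S>120)).astype(np.uint8);m=cv2.morphologyEx(m,cv2.MORPH_CLOSE,np.ones((61,61)))
for r in rect(c,(m>0)&(Z>14)&(Z<25)&(v<440),18):print(r)
to(523.5,-52.8,4,79.1)
E
```

```text
19.1833 [523.09176815 -52.47874604 101.13928255] [0.03352664 0.85424247 0.03650152] 0.7062365023630062
(array([315., 241.]), np.int32(9681), array([525.8, -54.1]), array([90.1, 34.9]), -10.8, array([523.3, -53.5]))
h0 79.14 wz 0.001 dx dy dz cm [-0.04 -0.05  9.72]
```

View pics/w6.png

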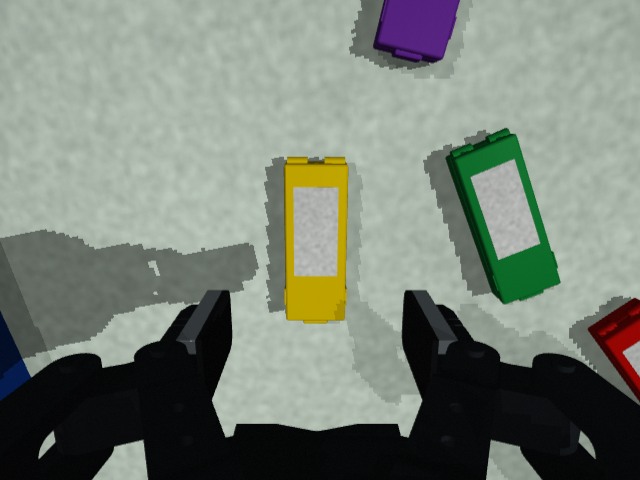

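The yellow case (315,241) sits centred and square between the open fingers, with green at (504,215) well clear. Descend and grip.

>>> move_arm(steps="0 0 0 -0.1 -0.1 1 6; 0 0 0 0 0 1.5 6; 0 0 0 0 0 2 6; 0 0 0 0 0 2 6; 0 0 0 0 0 1.5 6; 0 0 0 0 0 1 6; 0 0 0 0 0 0.5 6; 0 0 0 0 0 0.2 6; 0 0 0 0 0 0 6; 0 0 0 0 0 0 6")

```text
time: 20.07
eef_pos: [524.6, -54.3, 4.9]
eef_rot: [[-0.982, 0.19, 0.001], [0.19, 0.982, 0.0], [-0.001, 0.0, -1.0]]
wrist_force: [0.7, 0.7, -0.6]
finger_gap: 0.704
```

>>> move_arm(steps="0 0 0 0 0 0 4.5; 0 0 0 0 0 0 3.5; 0 0 0 0 0 0 2; 0 0 0 0 0 0 2; 0 0 0 0 0 0 2; 0 0 0 0 0 0 2; 0 0 0 0 0 0 2")

```text
time: 20.65
eef_pos: [524.7, -54.3, 5.4]
eef_rot: [[-0.982, 0.19, 0.002], [0.19, 0.982, 0.0], [-0.002, 0.001, -1.0]]
wrist_force: [-0.5, -0.9, 5.9]
finger_gap: 0.381
```

>>> move_arm(steps="0 0 0 0 0 -0.5 2; 0 0 0 0 0 -1 2; 0 0 0 0 0 -2 2; 0 0 0 0 0 -2.3 2; 0 0 -0.06 0 0 -2 2; 0 0 -0.1 0 0 -1 2; 0 0 -0.062 0 0 -0.5 2; 0 0 0 0 0 0 2; 0 0 0 0 0 0 2")

```text
time: 21.4
eef_pos: [524.3, -54.4, 98.2]
eef_rot: [[-1.0, -0.029, 0.001], [-0.029, 1.0, 0.0], [-0.001, 0.0, -1.0]]
wrist_force: [0.4, 0.0, -0.8]
finger_gap: 0.385
```

>>> move_arm(steps="0 0 0 0.5 -1 0 2; 0 0 0 0.5 -2 0 2; 0 0 0 0.5 -3 0 2; 0 0 0 0.5 -3.2 0 2; 0 0 0 0.5 -3.2 0 2; 0 0 0 0.5 -3.2 0 2; 0 0 0 0.5 -3.2 0 2; 0 0 0 0.5 -3.2 0 2; 0 0 0 0.5 -3.2 0 2; 0 0 0 0.5 -2.8 0 2; 0 0 0 0.5 -2.2 0 2; 0 0 0 0.5 -1.6 0 2")

```text
time: 22.4
eef_pos: [471.8, -377.3, 96.6]
eef_rot: [[-1.0, -0.027, -0.002], [-0.027, 1.0, -0.001], [0.002, -0.001, -1.0]]
wrist_force: [-1.2, -0.3, -0.9]
finger_gap: 0.376
```

>>> move_arm(steps="0 0 0 0.5 -0.9 0 2; 0 0 0 0.4 -0.6 0 2; 0 0 0 0.2 -0.4 0 2; 0 0 0 0 -0.2 0 2; 0 0 0 0 0 0 2; 0 0 0 0 0 0 2; 0 0 0 0 0 0 2")

```text
time: 22.98
eef_pos: [464.3, -394.3, 97.4]
eef_rot: [[-0.999, -0.033, 0.0], [-0.033, 0.999, 0.001], [-0.0, 0.001, -1.0]]
wrist_force: [-0.0, 0.4, -1.1]
finger_gap: 0.377
```

```bash
python3 w.py w7; python3 -c "
from h import *
to(464.3,-395,8.4,91.8)"
```

```text
22.9833 [ 464.34713807 -394.32022473   97.37728906] [-0.01737415  0.38530437 -1.0701749 ] 0.37737832892730416
h0 91.86 wz 0.001 dx dy dz cm [ 0.   -0.05  8.9 ]
```

View pics/w7.png

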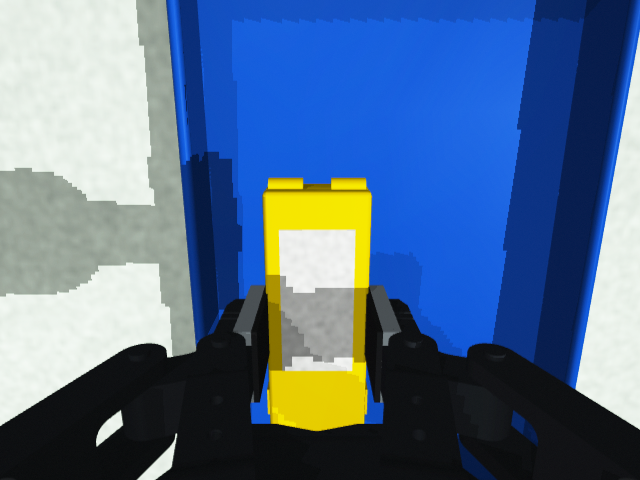

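The yellow case is held square over the blue tray's far half, with the left rim at x≈190 and the right rim at x≈600. Lowering.

>>> move_arm(steps="0 0 0 0 0 0.8 2; 0 0 0 0 0 1.4 2; 0 0 0 0 0 1.7 2; 0 0 0 0 0 1.7 2; 0 0 0 0 0 1.2 2; 0 0 0 0 0 0.8 2; 0 0 0 0 0 0.5 2; 0 0 0 0 0 0.2 2; 0 0 0 0 0 0.1 2; 0 0 0 0 0 0.1 2; 0 0 0 0 0 0.1 2; 0 0 0 0 0 0 2")

```text
time: 24.03
eef_pos: [464.0, -395.6, 11.8]
eef_rot: [[-1.0, -0.031, 0.001], [-0.031, 1.0, -0.0], [-0.001, -0.0, -1.0]]
wrist_force: [0.5, -0.2, -0.8]
finger_gap: 0.384
```

>>> move_arm(steps="0 0 0 0 0 0.1 2; 0 0 0 0 0 0.1 2; 0 0 0 0 0 0.06 2; 0 0 0 0 0 0 2; 0 0 0 0 0 0 2; 0 0 0 0 0 0 2")

```text
time: 24.53
eef_pos: [463.7, -395.4, 8.8]
eef_rot: [[-1.0, -0.031, 0.0], [-0.031, 1.0, -0.0], [-0.0, -0.0, -1.0]]
wrist_force: [0.1, 0.6, -1.0]
finger_gap: 0.378
```

>>> move_arm(steps="0 0 0 0 0 0.06 2; 0 0 0 0 0 0 2; 0 0 0 0 0 0 2")

```text
time: 24.78
eef_pos: [463.8, -395.5, 8.5]
eef_rot: [[-1.0, -0.031, 0.0], [-0.031, 1.0, -0.0], [-0.0, -0.0, -1.0]]
wrist_force: [-0.7, 0.8, 3.1]
finger_gap: 0.378
```

>>> move_arm(steps="0 0 0 0 0 0.04 2; 0 0 0 0 0 0 2; 0 0 0 0 0 0 2")

```text
time: 25.03
eef_pos: [463.8, -395.5, 8.4]
eef_rot: [[-1.0, -0.031, 0.0], [-0.031, 1.0, -0.0], [-0.0, -0.0, -1.0]]
wrist_force: [-2.2, 1.6, 8.3]
finger_gap: 0.382
```

>>> move_arm(steps="0 0 0 0 0 0 3.5; 0 0 0 0 0 0 4.8; 0 0 0 0 0 0 4.8; 0 0 0 0 0 0 4.8; 0 0 0 0 0 -0.5 4.8; 0 0 0 0 0 -1 4.8; 0 0 0 0 0 -2 4.8; 0 0 0 0 0 -2.5 4.8; 0 0 -0.08 0 0 -2 5; 0 0 -0.1 0 0 -1 5.5; 0 0 0 0 0 -0.2 6; 0 0 0 0 0 0 6")

```text
time: 26.03
eef_pos: [464.2, -395.9, 101.2]
eef_rot: [[-0.978, -0.207, 0.002], [-0.207, 0.978, -0.001], [-0.002, -0.001, -1.0]]
wrist_force: [0.5, -0.4, 0.2]
finger_gap: 0.701
```

>>> move_arm(steps="0 0 0 -0.38 1 0 6; 0 0 0 -0.76 2 0 6; 0 0 0 -1.13 3 0 6; 0 0 0 -1.17 3.1 0 6; 0 0 0 -1.17 3.1 0 6; 0 0 0 -1.17 3.1 0 6; 0 0 0 -1.17 3.1 0 6; 0 0 0 -1.17 3.1 0 6; 0 0 0 -1.17 3.1 0 6; 0 0 0 -1.17 3.1 0 6; 0 0 0 -1.17 3.1 0 6; 0 0 0 -1.17 3.1 0 6")

```text
time: 27.03
eef_pos: [516.6, -34.6, 98.7]
eef_rot: [[-0.978, -0.208, -0.002], [-0.208, 0.978, 0.0], [0.002, 0.001, -1.0]]
wrist_force: [0.2, 0.2, 0.2]
finger_gap: 0.702
```

>>> move_arm(steps="0 0 0 -0.95 2.5 0 6; 0 0 0 -0.76 2 0 6; 0 0 0 -0.6 1.6 0 6; 0 0 0 -0.42 1.1 0 6; 0 0 0 -0.26 0.7 0 6; 0 0 0 -0.15 0.4 0 6; 0 0 0 -0.08 0.2 0 6; 0 0 0 0 0 0 6; 0 0 0 0 0 0 6; 0 0 0 0 0 0 6")

```text
time: 27.87
eef_pos: [531.4, 51.6, 99.8]
eef_rot: [[-0.978, -0.208, -0.0], [-0.208, 0.978, -0.0], [0.0, -0.0, -1.0]]
wrist_force: [-0.7, 1.1, -0.3]
finger_gap: 0.703
```

```bash
python3 w.py w8; python3 - <<'E'
from h import *
c=dict(np.load('w8.npz'));hsv=cv2.cvtColor(c['img'],cv2.COLOR_RGB2HSV);H,S,V=[hsv[...,i].astype(int) for i in range(3)]
K,T=cam(c);v,u=np.mgrid[:480,:640];D=c['depth']
Z=(np.dstack([(u-K[0,2])/K[0,0]*D,(v-K[1,2])/K[1,1]*D,D])@T[:3,:3].T+T[:3,3])[...,2]
m=((abs(H-68)<14)&(S>120)).astype(np.uint8);m=cv2.morphologyEx(m,cv2.MORPH_CLOSE,np.ones((61,61)))
for r in rect(c,(m>0)&(Z>14)&(Z<25)&(v<440),18):print(r)
to(531,52.9,5,102.2)
E
```

```text
27.8667 [531.39907009  51.63997982  99.79688662] [-0.71622876  1.11598017 -0.32115801] 0.7033284755823259
(array([317., 240.]), np.int32(9793), array([532.8,  51.4]), array([90.4, 34.4]), 12.7, array([530.5,  51.3]))
h0 102.02 wz -0.003 dx dy dz cm [0.02 0.12 9.48]
```

>>> move_arm(steps="0 0 0 0 0 1 6; 0 0 0 0 0 1.5 6; 0 0 0 0 0 2 6; 0 0 0 0 0 2 6; 0 0 0 0 0 1.5 6; 0 0 0 0 0 0.9 6; 0 0 0 0 0 0.4 6; 0 0 0 0 0 0.2 6; 0 0 0 0 0 0 6; 0 0 0 0 0 0 6")

```text
time: 28.75
eef_pos: [532.0, 52.8, 5.4]
eef_rot: [[-0.978, -0.21, 0.001], [-0.21, 0.978, 0.0], [-0.001, -0.0, -1.0]]
wrist_force: [-0.4, 0.4, -0.5]
finger_gap: 0.706
```

>>> move_arm(steps="0 0 0 0 0 0 4.5; 0 0 0 0 0 0 3.5; 0 0 0 0 0 0 2; 0 0 0 0 0 0 2; 0 0 0 0 0 0 2; 0 0 0 0 0 0 2; 0 0 0 0 0 0 2")

```text
time: 29.33
eef_pos: [532.1, 52.9, 5.8]
eef_rot: [[-0.978, -0.21, 0.002], [-0.21, 0.978, 0.0], [-0.002, 0.0, -1.0]]
wrist_force: [-1.2, -0.9, 5.8]
finger_gap: 0.376
```

>>> move_arm(steps="0 0 0 0 0 -0.5 2; 0 0 0 0 0 -1 2; 0 0 0 0 0 -2 2; 0 0 0 0 0 -2.3 2; 0 0 0.04 0 0 -2 2; 0 0 0.1 0 0 -1 2; 0 0 0.041 0 0 -0.5 2; 0 0 0 0 0 0 2; 0 0 0 0 0 0 2")

```text
time: 30.08
eef_pos: [531.7, 53.0, 98.6]
eef_rot: [[-0.999, -0.032, 0.001], [-0.032, 0.999, 0.0], [-0.001, 0.0, -1.0]]
wrist_force: [-0.8, -0.1, -0.2]
finger_gap: 0.373
```

>>> move_arm(steps="0 0 0 0.55 -1 0 2; 0 0 0 0.55 -2 0 2; 0 0 0 0.55 -3 0 2; 0 0 0 0.55 -3.1 0 2; 0 0 0 0.55 -3.1 0 2; 0 0 0 0.55 -3.1 0 2; 0 0 0 0.55 -3.1 0 2; 0 0 0 0.55 -3.1 0 2; 0 0 0 0.55 -3.1 0 2; 0 0 0 0.55 -3.1 0 2; 0 0 0 0.55 -2.6 0 2; 0 0 0 0.55 -2.1 0 2")

```text
time: 31.08
eef_pos: [473.2, -276.1, 97.2]
eef_rot: [[-1.0, -0.029, -0.002], [-0.029, 1.0, -0.0], [0.002, -0.0, -1.0]]
wrist_force: [0.5, 0.2, 0.5]
finger_gap: 0.382
```

>>> move_arm(steps="0 0 0 0.55 -1.5 0 2; 0 0 0 0.5 -1 0 2; 0 0 0 0.3 -0.6 0 2; 0 0 0 0.2 -0.4 0 2; 0 0 0 0 -0.15 0 2; 0 0 0 0 0 0 2; 0 0 0 0 0 0 2; 0 0 0 0 0 0 2")

```text
time: 31.75
eef_pos: [461.4, -309.0, 97.8]
eef_rot: [[-0.999, -0.032, 0.0], [-0.032, 0.999, 0.0], [-0.0, 0.0, -1.0]]
wrist_force: [-0.3, -0.1, -0.1]
finger_gap: 0.38
```

```bash
python3 w.py w9; python3 -c "
from h import *
to(461.7,-310,8.8,91.8)"
```

```text
31.75 [ 461.41142866 -309.02370633   97.76369291] [-0.26348798 -0.0979135  -0.05669838] 0.3798258334553041
h0 91.82 wz 0.0 dx dy dz cm [-0.03 -0.09  8.9 ]
```

View pics/w9.png

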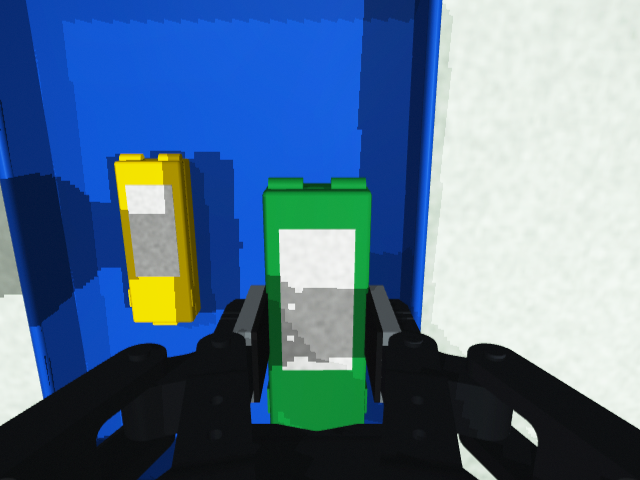

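Yellow lies flat at (155,240). Green is held square, with the rim at x≈430. I shift 6 mm away from that wall and lower.

>>> move_arm(steps="0 0 0 0 -0.3 0.8 2; 0 0 0 0 -0.3 1.4 2; 0 0 0 0 0 1.7 2; 0 0 0 0 0 1.7 2; 0 0 0 0 0 1.2 2; 0 0 0 0 0 0.8 2; 0 0 0 0 0 0.5 2; 0 0 0 0 0 0.2 2; 0 0 0 0 0 0.1 2; 0 0 0 0 0 0.1 2; 0 0 0 0 0 0.1 2; 0 0 0 0 0 0 2")

```text
time: 32.8
eef_pos: [461.4, -316.2, 12.2]
eef_rot: [[-1.0, -0.03, 0.001], [-0.03, 1.0, -0.0], [-0.001, -0.0, -1.0]]
wrist_force: [0.3, -0.3, -0.7]
finger_gap: 0.381
```

>>> move_arm(steps="0 0 0 0 0 0.1 2; 0 0 0 0 0 0.1 2; 0 0 0 0 0 0.06 2; 0 0 0 0 0 0 2; 0 0 0 0 0 0 2; 0 0 0 0 0 0.05 2; 0 0 0 0 0 0 2; 0 0 0 0 0 0 2")

```text
time: 33.47
eef_pos: [461.1, -316.0, 8.8]
eef_rot: [[-1.0, -0.03, 0.0], [-0.03, 1.0, -0.0], [-0.0, -0.0, -1.0]]
wrist_force: [-0.4, 0.2, 2.0]
finger_gap: 0.38
```

>>> move_arm(steps="0 0 0 0 0 0 3.5; 0 0 0 0 0 0.0 4.5; 0 0 0 0 0 0 4.5; 0 0 0 0 0 0 4.5; 0 0 0 0 0 -0.5 4.5; 0 0 0 0 0 -1 4.5; 0 0 0 0 0 -2 4.5; 0 0 0 0 0 -3 4.5; 0 0 0 0 0 -3 4.5; 0 0 0 0 0 -3 4.5; 0 0 0 0 1 -1.5 4.5; 0 0 0 0 2 0 4.5")

```text
time: 34.47
eef_pos: [461.8, -289.5, 153.8]
eef_rot: [[-1.0, -0.026, 0.007], [-0.027, 1.0, -0.005], [-0.007, -0.005, -1.0]]
wrist_force: [0.7, -1.0, -0.6]
finger_gap: 0.526
```

>>> move_arm(steps="0 0 0 0.3 3 0 4.5; 0 0 0 0.3 3 0 4.5; 0 0 0 0.3 3 0 4.5; 0 0 0 0.3 3 0 4.5; 0 0 0 0.3 3 0 4.5; 0 0 0 0.3 3 0 4.5; 0 0 0 0.3 3 0 4.5; 0 0 0 0.3 2.5 0 4.5; 0 0 0 0.3 2 0 4.5; 0 0 0 0.3 1 0 4.5; 0 0 0 0 0.5 0 4.5; 0 0 0 0 0 0 4.5")

```text
time: 35.47
eef_pos: [422.3, -16.2, 149.4]
eef_rot: [[-0.999, -0.032, 0.001], [-0.032, 0.999, 0.0], [-0.001, 0.0, -1.0]]
wrist_force: [-0.4, -0.7, 0.7]
finger_gap: 0.526
```

```bash
python3 - <<'E'
from h import *
from plant import readout,read_camera
c=read_camera('top');cv2.imwrite('pics/top1.png',c['img'][:,:,::-1]);np.savez('top1.npz',**c)
s=readout.sense();print(s['time'],s['eef_pos'],s['wrist_force'])
E
```

```text
35.5167 [422.39953156 -17.17057173 149.30598555] [0.29480898 0.1530743  0.13503933]
```

View pics/top1.png

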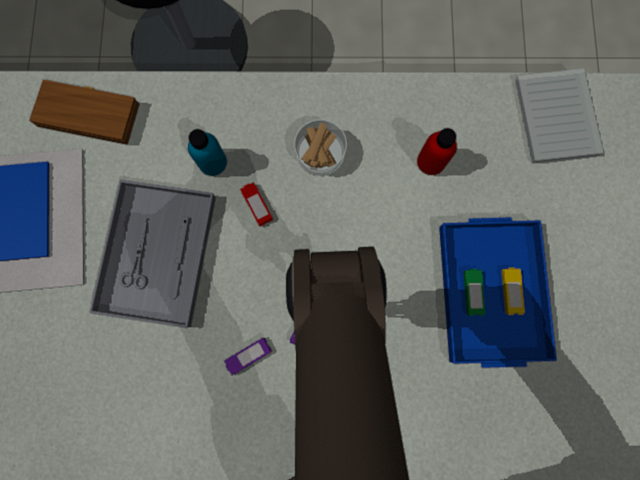

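The final top view shows the scissors (140,255) and spatula (183,258) apart in the steel tray. Green (475,291) and yellow (513,291) are apart in the blue tray. The trays, bottles, tub and look-alikes look unmoved, though the arm hides one purple case. Handing in.

```bash
python3 -c "
from plant import job
print(job.sign_off())"
```

```text
the job is handed in; nothing more can be done
None
```

The scissors and spatula are in the steel tray, and the yellow and green cases are in the blue tray. I lowered each one until the wrist force showed contact with the tray floor, then released it. The job was handed in at 35.5 s of the 72 s allowed.

- **Placement:** the last top view shows the two instruments well apart and the two cases about 80 mm centre to centre. All four are clear of the walls, with nothing stacked.
- **Bystanders:** the trays, bottles, tub and the look-alikes in view stand where they were. The arm hid most of one purple case in that picture, so I did not see it again; no move went near it at low height.
- **Forces:** no wrist force I read passed about 8 N, and that was yellow touching the floor.
- **Not checked:** I judged flatness from the pictures and the contact forces. I did not measure the depth of the items after release.
- **One check that disagreed:** the spatula blade was invisible against the tray in the wrist picture, but depth showed it present and level before I lowered it.

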